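Clear a spice jar jammed in the tin rack and stand it with the others

TASK

A spice jar was dropped into the sloping tin rack and has jammed across the throat of its run, under the two wires, so it cannot be lifted out where it is. Push it back up the run into the open cradle at the top, lift it out, lay it on its side on the board or the worktop and let go; then take hold of it again and stand it upright, cap up, on the chopping board with the other spice jars. It is glass, so do not drop it; leave the two jars on the board standing in their places and the tin at the front of the rack where it lies.

Things in the scene. Friction and masses are not known exactly. Their poses are not given: they have to be found in the camera images.
- tin_rack: Fixed gravity rack for tins, pale wood, smooth steel floor; low front end towards the robot, 333 long, 146 wide. Origin on the worktop under its middle line; x uphill (level), y across, z up. In its frame (mm): floor rises 12 degrees from z = 29 at the front stop (x = -180) to 75 at a crest at x = 35; side boards 58 above the floor, tops at the head z = 120; back board x = 136, top z = 100.
- rack_throat (a point): Point on the rack's floor in the middle of the throat (rack x = -29 mm, z = 61), the rack's axes. Inner width is 78 mm below rack x = -45, widens evenly to 130 at x = -15 and stays 130 above. A jar pushed only part of the way rolls back down to here.
- rack_wire_end (a point): Midway between the two wires where they end their straight part (rack x = -13, z = 129 mm), the rack's axes. Wires 4.4 mm thick run at y = +23 and -23 (42 clear between: closed fingers fit) from rack x = -173 to here, parallel to the floor, axis 62.5 above it; from here they bend outwards and slightly down to the side boards at x = 36, leaving the cradle open above.
- rack_cradle (a point): Bottom of the cradle, a shallow V across the head beyond the crest, on the rack's middle line (rack x = 72, z = 69 mm), the rack's axes. The V rises to z = 75 at the crest (x = 35) and 76 at x = 136. A jar that has dropped in lies across it, its axis about 23 mm above this point.
- jammed_jar: Glass spice jar with a plastic screw cap, 0.1 to 0.2 kg, closed and rigid: 44 diameter, cap 45 diameter, 105 mm tall; the only jar in the rack. At the start it lies on its side across the throat, its length roughly across the rack, caught at both ends by the widening side boards. Origin: centre of its base; its z axis points from the base to the cap.
- jar_mid (a point): Middle of that jar, on its axis, 52.5 mm from base and cap end; same axes.
- board: Fixed wooden chopping board, 230 x 340 mm, 22 thick, lying flat on the worktop beside the rack (on either side). Origin: centre of its underside; x along its 230 side, y along its 340 side, pointing roughly towards the robot, z up. Its half nearer the robot is empty.
- rack_tin: Food tin, 57 diameter, 72 long, lying across the run of the rack against the front stop; its axis about 63 mm above the worktop. Origin: centre of one end; z along its axis. It stays where it is; its uphill side reaches to about x = -129 mm of the rack.
- jar_a: Spice jar standing at the far end of the board, 45 diameter, 105 tall. Origin: centre of its base, z up.
- jar_b: Narrower spice jar standing at the far end of the board, 41 diameter, 105 tall. Origin: centre of its base, z up.
Mind the look-alikes: they are no part of the job. What is shaped like the jar_a but green is not meant.

How it is judged:
On the way, in this order (a step that is already met when the one before it is completed fails the run):
1. the jar has been pushed back up out of the throat into the open cradle of the rack (x of jar_mid in the frame of tin_rack between 0.045 and 0.105 m and z of jar_mid in the frame of tin_rack between 0.08 and 0.125 m), for 0.2 s.
2. the jar lies on its side on the board or the worktop, released (angle between jammed_jar's own z axis and vertical between 1.3 and 1.84 rad and height (world z) of jar_mid below 0.0495 m and contact force between jammed_jar and the fingers below 0.2 N and linear speed of jammed_jar below 0.06 m/s), for 0.2 s.
At the end, for the whole second after the job is handed in: The jar stands upright, cap up (within 7 degrees), its base on the chopping board, released and at rest; both other spice jars stand on the board within 40 mm of where they were; the tin lies at the front of the rack (angle between each of jammed_jar, jar_a, jar_b's own z axis and vertical below 0.12 rad and x of jammed_jar in the frame of board between -0.112 and 0.112 m and y of jammed_jar in the frame of board between -0.167 and 0.167 m and height (world z) of jammed_jar between 0.017 and 0.028 m and linear speed of jammed_jar below 0.03 m/s and contact force between jammed_jar and the fingers below 0.1 N and distance of each of jar_a, jar_b from where it was at the start of the episode below 0.04 m and x of rack_tin in the frame of tin_rack below -0.125 m and z of rack_tin in the frame of tin_rack below 0.085 m); the robot touches nothing.
It fails at once if the glass jar is dropped or thrown (faster than 1.6 m/s) (linear speed of jammed_jar above 1.6 m/s).
It fails at once if a spice jar standing on the board is knocked over or shoved more than 40 mm (angle between any of jar_a, jar_b's own z axis and vertical above 0.6 rad or distance of any of jar_a, jar_b from where it was at the start of the episode above 0.04 m).
It fails at once if the tin is pushed up or out of its place at the front of the rack (x of rack_tin in the frame of tin_rack above -0.125 m or z of rack_tin in the frame of tin_rack above 0.085 m).
It also fails if it takes over 67 s, if anything falls off the work surface, if the arm or the gripper's body presses on something with over 40 N, if the wrist force passes 120 N, or if a joint passes its speed limit or range.

ROBOT

A 7-joint arm with a two-finger parallel gripper is mounted at the origin on a cart in front of the work surface, level with it; the furniture and walls round the work are solid. World frame = base frame: x ahead of the robot, y to its left, z up, the work surface at z = 0. Lengths are in m, angles in rad, forces in N, time in s.
With the tool pointing down it reaches from about 0.35 to 0.775 m from the base axis. Payload 3.1 kg.
Tool frame: the origin (TCP) lies at the very end of the fingers, on their centre line; the grasp point (between the pads) lies 19 mm behind it (tcp_to_grasp is the z of the grasp point in the tool frame, in m); z points along the fingers, y is the line along which they close (so a half turn about z gives the same grasp; the last joint's range is limited). The gripper opens to 85 mm and grips with 20 to 120 N. Pads are 22 mm wide; open, the fingers measure 114 mm over their backs; the gripper's body (76 mm by 85 mm) begins 54 mm behind the grasp point. The pads swing forward as they close: fully open they stand 13 mm farther back than shut.
Start: joints at [1.107, 0.311, 0.014, 1.512, -0.004, 1.319, -0.027], TCP at [0.225, -0.502, 0.231] pointing down, gripper open.
Joint ranges: [-2.7, 2.7], [-0.3, 1.91], [-1.27, 1.3], [0.12, 2.57], [-1.44, 4.58], [0.2, 2.03], [-3.05, 3.05]. Speed limits (rad/s): [2.79, 2.79, 3.14, 3.14, 3.14, 3.14, 3.14].

INTERFACE

Orientations are given as a unit quaternion [x, y, z, w].
In Python, from plant import get_obs, capture, sign_off, tcp_to_grasp gives the robot as it stands.
- The arm moves only by the shell command python3 -m crank 'ROWS'. ROWS is JSON, a list of rows, each an object of numbers: "dx", "dy", "dz": the shift along the world's x, y, z in m; "turn": the turn about the world's z in rad; "claw": the finger opening in m, from 0 to 0.0854. A call has 1 to 8 rows; each row shifts and turns the commanded pose from where the row before left it; what a row does not reach is not made up. A row lasts 1/10 s, in which the tool goes at most 50 mm and 8.59 degrees, less where a joint would pass 70% of its speed; a pose out of reach is approached as far as the arm can. A call with a gripper value outside its range is refused whole. The fingers move at their own pace and stop on an object; the grip force is fixed at half the most. Time passes only in rows, so rows that do not move let the fingers close. It gives the time, the measured TCP pose, the force, the opening and the grip force at its end, in the units of the state.
- get_obs(): the state, without advancing time (a new reading comes with each control period).
- capture(name): name is "scene" or "top"; returns a dict with "frame" (400x640x3 uint8, red, green, blue), "depth" (400x640 float32, m along the optical axis (not along the pixel's ray), 0 where there is no reading), "vfov" (degrees; the focal length in pixels is half the picture's height over the tangent of half this angle, whatever the lens; pixels are square), "cx", "cy" (the principal point, pixels), "R" (3x3) and "t" (3): a world point X has camera coordinates R X + t. Camera axes: x right, y down, z forward; pixel columns grow to the right and rows downward; lengths in m; the calibration is good to about 2 mm. A picture is of the moment at which its call begins.
- sign_off(): hands the job in; it is judged then, once.
The state is a dict: "clock": time; "joints": joint angles; "dq": joint speeds; "joint_torque": joint torques, N m; "tool_pos": TCP position; "tcp_rot": TCP orientation; "wrist_force": force on the tool from outside, world axes, zero at the start; "wrist_torque": the same for the moment, N m; "opening": opening from 0.0 (shut) to 1.0 (fully open); "finger_force": force on a finger pad.
Only numpy, scipy, OpenCV 4.12 (cv2) and the standard library are available. Lean on these libraries where they do the work, as an engineer would, in place of code of your own. Each camera call takes 0.05 s, during which the arm holds its last target. There are 200 camera calls.

## Working session

There is one attempt and no reset: what is moved stays moved. The work goes in short steps, Python scripts to look and compute and a shell command to move; the robot and the scene stay as the last step left them, time stands still between calls to the robot, and variables do not carry over. Pictures are saved under pics/ and viewed, at most 10 in all, crops included, and the job is handed in when it is done.

```bash
mkdir -p pics; ls
cat > h.py <<'E'
import numpy as np, cv2
from plant import get_obs, capture, sign_off, tcp_to_grasp
def cloud(c):
    h,w=c['depth'].shape; f=h/2/np.tan(np.radians(c['vfov'])/2)
    v,u=np.mgrid[:h,:w]; d=c['depth']
    P=np.stack([(u-c['cx'])/f*d,(v-c['cy'])/f*d,d],-1)
    return (P-c['t'])@np.array(c['R'])
E
python3 - <<'E'
from h import *
o=get_obs(); print({k:np.round(v,3) for k,v in o.items()}, tcp_to_grasp)
for n in('scene','top'):
    c=capture(n); cv2.imwrite(f'pics/{n}0.png',c['frame'][:,:,::-1]); np.savez(f'{n}0.npz',P=cloud(c),**c)
    print(n,c['vfov'],c['cx'],c['cy'],np.round(-np.array(c['R']).T@c['t'],3),(c['depth']>0).mean())
E
```

```text
pics
{'clock': np.float64(0.0), 'joints': array([ 1.107,  0.312,  0.014,  1.513, -0.004,  1.319, -0.027]), 'dq': array([ 0.002,  0.001,  0.001, -0.   , -0.   , -0.001,  0.001]), 'joint_torque': array([ 0.0000e+00, -3.7991e+01,  1.4600e-01, -2.3059e+01,  1.2000e-02,
        1.4000e-02,  0.0000e+00]), 'tool_pos': array([ 0.225, -0.501,  0.23 ]), 'tcp_rot': array([ 0.978,  0.209, -0.   , -0.001]), 'wrist_force': array([ 0.631,  0.86 , -0.123]), 'wrist_torque': array([-0.051,  0.006,  0.005]), 'finger_force': np.float64(0.0), 'opening': np.float64(1.003)} -0.0187
scene 46.539689655862894 319.7687757252998 194.286656052618 [0.036 0.575 1.02 ] 0.99576171875
top 57.460154262742314 324.4046288017936 199.63127811351015 [ 0.484 -0.036  0.963] 0.99583203125
```

View pics/scene0.png

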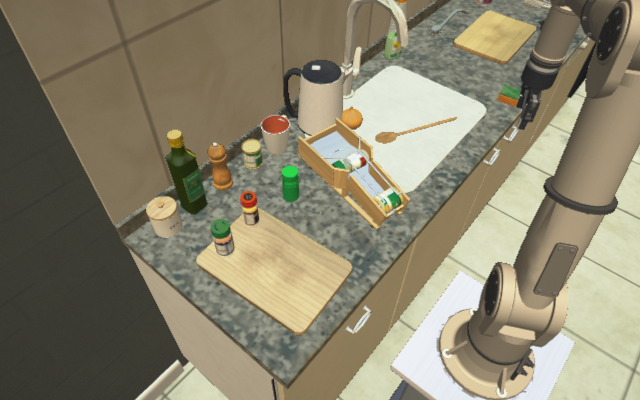

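View pics/top0.png

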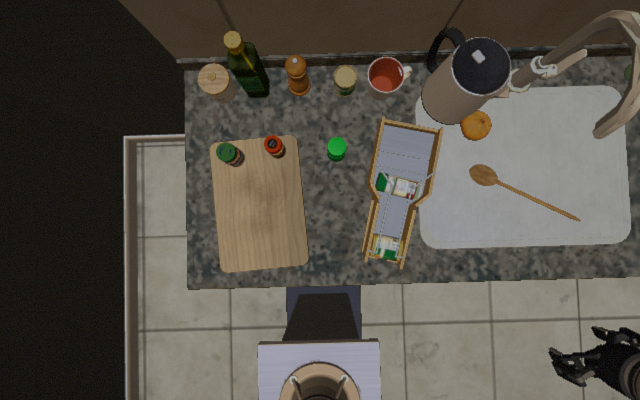

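Scene: the rack is right of centre, with the tin at its front at (388,247) in top. The jar lies across the throat at about (397,186), green end on the left. The board is on the left, with jars at (229,153) and (273,146), and the green look-alike stands at (337,148).

Run:
```python
from h import *
D=np.load('top0.npz'); P=D['P']; f=D['frame']
hsv=cv2.cvtColor(f,cv2.COLOR_RGB2HSV)
m=(P[...,2]>0.02)&(P[...,2]<.16); m[:, :345]=0; m[:,460:]=0; m[:112]=0; m[275:]=0
n,l,s,c=cv2.connectedComponentsWithStats(m.astype(np.uint8)); 
k=l[247,388]; print('k',k,s[k])
Q=P[l==k]; r=cv2.minAreaRect(Q[:,:2].astype(np.float32)*1000); print('rect',r,np.round(cv2.boxPoints(r)))
wood=(hsv[...,0]>8)&(hsv[...,0]<25)&(hsv[...,1]>70)
b=wood&(P[...,2]>.012)&(P[...,2]<.032); b[:,:205]=0;b[:,312:]=0
n2,l2,s2,_=cv2.connectedComponentsWithStats(b.astype(np.uint8)); k2=1+s2[1:,4].argmax()
r2=cv2.minAreaRect(P[l2==k2][:,:2].astype(np.float32)*1000); print('board',r2,np.round(cv2.boxPoints(r2)))
for nm,(u,v) in dict(a=(229,153),b=(273,146),green=(337,148)).items():
    q=P[v-14:v+14,u-14:u+14].reshape(-1,3); q=q[(q[:,2]>.095)&(q[:,2]<.13)]; print(nm,q.mean(0).round(3),np.ptp(q,axis=0).round(3))
# jar zone heights
sub=cv2.resize(f[110:275,345:460],None,fx=4,fy=4,interpolation=cv2.INTER_CUBIC)[:600]; cv2.imwrite('pics/z.png',sub[:,:,::-1])
for v in range(172,202,2): print(v,*[f'{P[v,u,2]*1000:.0f}' for u in range(366,430,4)], P[v,397,:2].round(3))
```

```text
k 2 [ 363  116   81  153 7658]
rect ((527.7811279296875, -201.12054443359375), (146.4067840576172, 344.6695556640625), 77.08512115478516) [[ 343. -234.]
 [ 679. -311.]
 [ 712. -168.]
 [ 376.  -91.]]
board ((520.0045776367188, 144.21942138671875), (340.7303771972656, 230.34519958496094), 4.104198455810547) [[342. 247.]
 [358.  17.]
 [698.  42.]
 [682. 271.]]
a [0.636 0.195 0.123] [0.045 0.046 0.035]
b [0.651 0.087 0.124] [0.04  0.039 0.035]
green [ 0.645 -0.061  0.105] [0.043 0.045 0.013]
172 0 92 121 70 126 72 963 72 74 74 74 73 74 75 73 73 [ 0.583 -0.207]
174 -3 99 119 87 106 101 71 72 72 72 69 71 73 71 75 75 [ 0.578 -0.207]
176 0 108 67 97 109 128 99 100 95 73 69 71 72 70 76 72 [ 0.57  -0.202]
178 -1 118 67 107 110 126 107 108 108 105 98 73 71 71 72 123 [ 0.565 -0.2  ]
180 -3 118 66 112 112 111 111 108 111 107 107 101 92 71 125 77 [ 0.56  -0.199]
182 2 119 67 111 113 112 130 112 112 107 109 109 105 101 69 81 [ 0.555 -0.199]
184 1 94 62 112 111 111 131 111 112 113 111 109 108 126 105 85 [ 0.55  -0.198]
186 -1 108 119 107 109 106 108 111 111 114 111 113 128 109 109 90 [ 0.546 -0.198]
188 -2 93 117 104 106 106 130 110 109 109 112 114 114 109 110 90 [ 0.541 -0.198]
190 -3 75 118 92 100 97 127 103 106 109 108 128 112 109 66 96 [ 0.537 -0.199]
192 963 55 115 118 60 91 126 963 108 107 107 130 110 108 66 99 [ 0.532 -0.199]
194 -2 -3 100 120 59 59 125 97 102 100 103 127 108 110 65 101 [ 0.528 -0.2  ]
196 2 0 82 120 61 59 59 59 58 94 99 127 103 106 88 120 [ 0.525 -0.207]
198 -1 -4 63 121 58 58 60 62 61 56 62 95 94 100 121 122 [ 0.52  -0.207]
200 -4 -2 55 56 58 58 54 57 57 59 60 61 58 100 119 -1 [ 0.515 -0.207]
```

View pics/z.png

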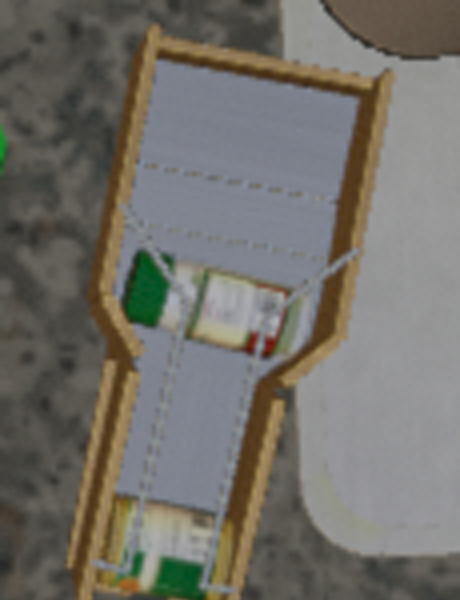

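The close-up shows the dashed V lines, both wires and the jar lying skewed, its green cap end at crop (148,288), its base at about (300,320). Next I'll locate the rack's frame lengthwise and the jar in it.

```bash
cat >> h.py <<'E'
def ray(c,u,v,z):
    f=c['frame'].shape[0]/2/np.tan(np.radians(float(c['vfov']))/2); R=np.array(c['R']); o=-R.T@c['t']
    d=R.T@np.array([(u-c['cx'])/f,(v-c['cy'])/f,1]); return o+d*(z-o[2])/d[2]
E
python3 - <<'E'
from h import *
D=np.load('top0.npz'); P=D['P']
th=np.radians(-12.9); X=np.array([np.cos(th),np.sin(th)]); Y=np.array([-X[1],X[0]]); C=np.array([.5278,-.2011])
def loc(p): return ((p[:2]-C)@X*1000).round(1),((p[:2]-C)@Y*1000).round(1)
z=lambda u,v,h: loc(ray(D,345+u/4,110+v/4,h))
print('back top L/R outer',z(152,28,.1),z(388,75,.1),'inner',z(158,52,.1),z(362,92,.1))
print('dash1',z(145,165,.069),z(330,200,.069),'dash2',z(135,228,.075),z(318,257,.075))
print('kink wide inner',z(105,300,.12),z(345,335,.12),'wide-in L',z(112,298,.12),z(330,330,.12),'narrow',z(140,350,.117),z(262,380,.117))
print('wire bends',z(190,320,.129),z(285,300,.129),z(205,580,.096),z(130,560,.096))
print('board side outer head',z(128,180,.12),z(372,200,.12))
# jar points
m=(P[...,2]>.095)&(P[...,2]<.117); m[:,:373]=0;m[:,424:]=0;m[:174]=0;m[198:]=0
q=P[m]; L=np.array([loc(p) for p in q]); ok=(abs(L[:,1])<56); q=q[ok];L=L[ok]
r=cv2.minAreaRect(L.astype(np.float32)); print('jar in frame',r, 'mean',q.mean(0).round(3),np.percentile(q[:,2],90))
E
```

```text
back top L/R outer (np.float64(173.6), np.float64(68.1)) (np.float64(172.5), np.float64(-74.6)) inner (np.float64(160.1), np.float64(61.9)) (np.float64(159.5), np.float64(-61.3))
dash1 (np.float64(98.2), np.float64(53.4)) (np.float64(98.7), np.float64(-61.8)) dash2 (np.float64(57.9), np.float64(52.8)) (np.float64(61.8), np.float64(-59.6))
kink wide inner (np.float64(6.6), np.float64(67.0)) (np.float64(13.3), np.float64(-72.4)) wide-in L (np.float64(8.5), np.float64(63.2)) (np.float64(14.4), np.float64(-63.4)) narrow (np.float64(-17.7), np.float64(41.4)) (np.float64(-21.2), np.float64(-31.0))
wire bends (np.float64(3.7), np.float64(18.1)) (np.float64(25.4), np.float64(-32.9)) (np.float64(-142.2), np.float64(-24.3)) (np.float64(-139.2), np.float64(21.2))
board side outer head (np.float64(77.6), np.float64(67.0)) (np.float64(93.2), np.float64(-73.5))
jar in frame ((19.657508850097656, 3.418895721435547), (55.31767654418945, 114.13724517822266), 11.022709846496582) mean [ 0.546 -0.203  0.107] 0.11202966576148705
```

```bash
python3 -m crank '[{"dx":0.03,"dy":0.034,"turn":0.13,"claw":0},{"dx":0.03,"dy":0.034,"turn":0.13,"claw":0},{"dx":0.03,"dy":0.034,"turn":0.13,"claw":0},{"dx":0.03,"dy":0.034,"turn":0.13,"claw":0},{"dx":0.03,"dy":0.034,"turn":0.13,"claw":0},{"dx":0.03,"dy":0.034,"turn":0.13,"claw":0},{"dx":0.03,"dy":0.034,"turn":0.13,"claw":0},{"dx":0.03,"dy":0.034,"claw":0}]'; python3 -m crank '[{"dx":0.031,"dy":0.036,"claw":0},{"claw":0},{"claw":0}]'
cat > where.py <<'E'
from h import *
O=np.array([.5519,-.2082]);X=np.array([.9748,-.2232]);Y=np.array([.2232,.9748])
o=get_obs();p=o['tool_pos'];d=p[:2]-O
x,y,z,w=o['tcp_rot'];ty=(2*(x*y-w*z),1-2*(x*x+z*z))
print('t',round(float(o['clock']),2),'tcp',p.round(4),'rack mm',(d@X*1000).round(1),(d@Y*1000).round(1),'yaxis deg',np.degrees(np.arctan2(ty[1],ty[0])).round(1),'F',o['wrist_force'].round(1),'fing',o['finger_force'].round(1),'open mm',(o['opening']*85.4).round(1))
E
python3 where.py
```

```text
invalid input at $[0]: expected keys dx, dy, dz, turn, claw
invalid input at $[0]: expected keys dx, dy, dz, turn, claw
Traceback (most recent call last):
  File "where.py", line 5, in <module>
    print('t',round(float(o['clock']),2),'tcp',p.round(4),'rack mm',(d@X*1000).round(1),(d@Y*1000).round(1),'yaxis deg',np.degrees(np.arctan2(ty[1],ty[0])).round(1),'F',o['wrist_force'].round(1),'fing',o['finger_force'].round(1),'open mm',(o['opening']*85.4).round(1))
                                                                                                                                                                                                          ^^^^^^^^^^^^^^^^^^^^^^^
AttributeError: 'float' object has no attribute 'round'
```

All five keys are needed in every row.

```bash
sed -i "s/o\['wrist_force'\].round(1)/np.round(o['wrist_force'],1)/; s/o\['finger_force'\].round(1)/round(float(o['finger_force']),1)/; s/(o\['opening'\]\*85.4).round(1)/round(float(o['opening'])*85.4,1)/" where.py
python3 -m crank '[{"dx":0.03,"dy":0.034,"dz":0,"turn":0.13,"claw":0},{"dx":0.03,"dy":0.034,"dz":0,"turn":0.13,"claw":0},{"dx":0.03,"dy":0.034,"dz":0,"turn":0.13,"claw":0},{"dx":0.03,"dy":0.034,"dz":0,"turn":0.13,"claw":0},{"dx":0.03,"dy":0.034,"dz":0,"turn":0.13,"claw":0},{"dx":0.03,"dy":0.034,"dz":0,"turn":0.13,"claw":0},{"dx":0.03,"dy":0.034,"dz":0,"turn":0.13,"claw":0},{"dx":0.03,"dy":0.034,"dz":0,"turn":0,"claw":0}]'; python3 -m crank '[{"dx":0.031,"dy":0.036,"dz":0,"turn":0,"claw":0},{"dx":0,"dy":0,"dz":0,"turn":0,"claw":0},{"dx":0,"dy":0,"dz":0,"turn":0,"claw":0}]'
python3 where.py
```

```text
clock: 0.9
tool_pos: [0.4657, -0.2283, 0.2309]
tcp_rot: [0.786, 0.618, -0.0, -0.0]
wrist_force: [0.3, -0.9, -0.0]
opening: 0.002
finger_force: 0.0
clock: 1.2
tool_pos: [0.4966, -0.1921, 0.2307]
tcp_rot: [0.785, 0.619, -0.0, -0.001]
wrist_force: [-0.8, -0.4, 0.2]
opening: -0.001
finger_force: 0.0
t 1.2 tcp [ 0.4966 -0.1921  0.2307] rack mm -57.5 3.4 yaxis deg -13.5 F [-0.8 -0.4  0.2] fing 0.0 open mm -0.1
```

```bash
python3 -m crank '[{"dx":0,"dy":-0.001,"dz":-0.04,"turn":0,"claw":0},{"dx":0,"dy":0,"dz":-0.04,"turn":0,"claw":0},{"dx":0,"dy":0,"dz":-0.02,"turn":0,"claw":0},{"dx":0,"dy":0,"dz":-0.01,"turn":0,"claw":0},{"dx":0,"dy":0,"dz":0,"turn":0,"claw":0}]'
python3 - <<'E'
from h import *
c=capture('scene'); s=cv2.resize(c['frame'][100:240,280:430],None,fx=4,fy=4,interpolation=cv2.INTER_CUBIC); cv2.imwrite('pics/s1.png',s[:,:,::-1])
E
python3 where.py
```

```text
clock: 1.7
tool_pos: [0.4944, -0.196, 0.1199]
tcp_rot: [0.787, 0.617, -0.001, -0.001]
wrist_force: [-0.4, -0.8, 0.2]
opening: -0.001
finger_force: 0.0
t 1.75 tcp [ 0.4958 -0.196   0.1214] rack mm -57.4 -0.6 yaxis deg -13.8 F [ 0.3 -0.8  0.2] fing 0.0 open mm 0.1
```

View pics/s1.png

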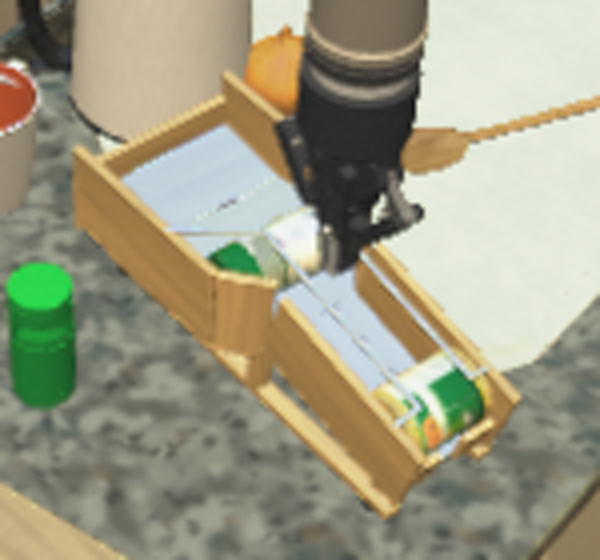

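The fingertips at crop (343,265) stand between the two wires, just downhill of the jar. Going down.

```bash
python3 -m crank '[{"dx":0,"dy":0.001,"dz":-0.015,"turn":0,"claw":0},{"dx":0,"dy":0.001,"dz":-0.015,"turn":0,"claw":0},{"dx":0,"dy":0,"dz":-0.015,"turn":0,"claw":0},{"dx":0,"dy":0,"dz":-0.004,"turn":0,"claw":0},{"dx":0,"dy":0,"dz":0,"turn":0,"claw":0}]'; python3 where.py
```

```text
clock: 2.25
tool_pos: [0.4967, -0.1933, 0.0731]
tcp_rot: [0.786, 0.618, 0.0, 0.001]
wrist_force: [0.7, 0.6, -0.4]
opening: 0.0
finger_force: 0.0
t 2.25 tcp [ 0.4967 -0.1933  0.0731] rack mm -57.1 2.2 yaxis deg -13.7 F [ 0.7  0.6 -0.4] fing 0.0 open mm 0.0
```

```bash
python3 -m crank '[{"dx":0.006,"dy":-0.0014,"dz":0.001,"turn":0,"claw":0},{"dx":0.006,"dy":-0.0014,"dz":0.001,"turn":0,"claw":0},{"dx":0.006,"dy":-0.0014,"dz":0.001,"turn":0,"claw":0},{"dx":0.006,"dy":-0.0014,"dz":0.001,"turn":0,"claw":0},{"dx":0.006,"dy":-0.0014,"dz":0.001,"turn":0,"claw":0},{"dx":0.006,"dy":-0.0014,"dz":0.001,"turn":0,"claw":0}]'; python3 where.py
python3 - <<'E'
from h import *
c=capture('scene'); s=cv2.resize(c['frame'][100:240,280:430],None,fx=4,fy=4,interpolation=cv2.INTER_CUBIC); cv2.imwrite('pics/s2.png',s[:,:,::-1])
E
```

```text
clock: 2.85
tool_pos: [0.5327, -0.2013, 0.0784]
tcp_rot: [0.786, 0.618, -0.0, -0.0]
wrist_force: [-1.3, 0.6, 1.0]
opening: -0.0
finger_force: 0.6
t 2.85 tcp [ 0.5327 -0.2013  0.0784] rack mm -20.3 2.5 yaxis deg -13.7 F [-1.3  0.6  1. ] fing 0.6 open mm -0.0
```

View pics/s2.png

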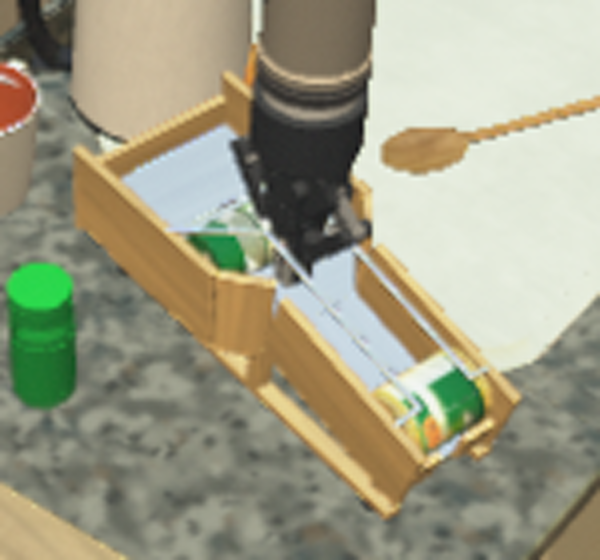

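The jar is moving uphill ahead of the fingers, with its cap at crop (222,240). I'll keep pushing to about rack x = +25.

```bash
python3 -m crank '[{"dx":0.006,"dy":-0.0014,"dz":0.001,"turn":0,"claw":0},{"dx":0.006,"dy":-0.0014,"dz":0.001,"turn":0,"claw":0},{"dx":0.006,"dy":-0.0014,"dz":0.001,"turn":0,"claw":0},{"dx":0.006,"dy":-0.0014,"dz":0.001,"turn":0,"claw":0},{"dx":0.006,"dy":-0.0014,"dz":0.001,"turn":0,"claw":0},{"dx":0.006,"dy":-0.0014,"dz":0.001,"turn":0,"claw":0},{"dx":0.005,"dy":-0.001,"dz":0.001,"turn":0,"claw":0},{"dx":0,"dy":0,"dz":0,"turn":0,"claw":0}]'; python3 where.py
python3 - <<'E'
from h import *
c=capture('scene'); s=cv2.resize(c['frame'][100:240,280:430],None,fx=4,fy=4,interpolation=cv2.INTER_CUBIC); cv2.imwrite('pics/s3.png',s[:,:,::-1])
E
```

```text
clock: 3.7
tool_pos: [0.5742, -0.2107, 0.0855]
tcp_rot: [0.786, 0.618, 0.0, 0.0]
wrist_force: [-0.7, 0.4, 0.4]
opening: -0.001
finger_force: 0.0
t 3.7 tcp [ 0.5742 -0.2107  0.0855] rack mm 22.3 2.6 yaxis deg -13.7 F [-0.7  0.4  0.4] fing 0.0 open mm -0.1
```

View pics/s3.png

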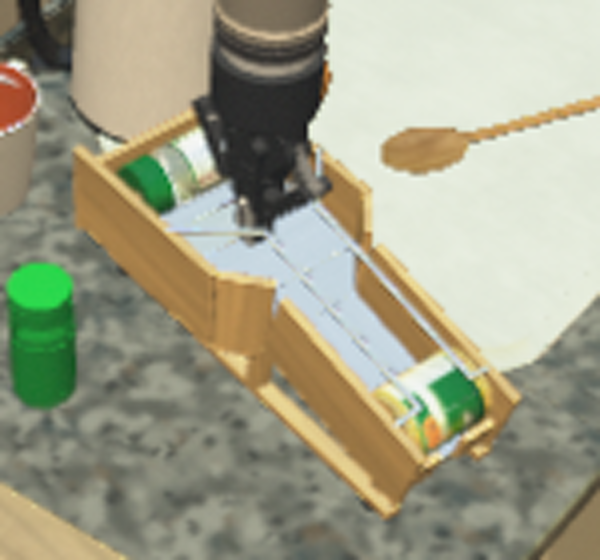

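The jar has gone over the crest into the cradle, with its cap at crop (148,180), possibly still rolling. I'll lift clear and measure it.

```bash
python3 -m crank '[{"dx":0,"dy":0,"dz":0.03,"turn":0,"claw":0},{"dx":0,"dy":0,"dz":0.04,"turn":0,"claw":0},{"dx":-0.03,"dy":0,"dz":0.04,"turn":0,"claw":0},{"dx":-0.04,"dy":0,"dz":0.02,"turn":0,"claw":0.062},{"dx":-0.04,"dy":0,"dz":0,"turn":0,"claw":0.062},{"dx":-0.04,"dy":0,"dz":0,"turn":0,"claw":0.062},{"dx":0,"dy":0,"dz":0,"turn":0,"claw":0.062}]'; python3 where.py
cat > jar.py <<'E'
from h import *
O=np.array([.5519,-.2082]);X=np.array([.9748,-.2232]);Y=np.array([.2232,.9748])
c=capture('top'); P=cloud(c); L=np.stack([(P[...,:2]-O)@X*1000,(P[...,:2]-O)@Y*1000],-1)
m=(L[...,0]>25)&(L[...,0]<128)&(abs(L[...,1])<61)&(P[...,2]>.088)&(P[...,2]<.125)
m=cv2.morphologyEx(m.astype(np.uint8),cv2.MORPH_OPEN,np.ones((3,3)))>0
q=L[m].astype(np.float32); print('jar',cv2.minAreaRect(q),'mean',q.mean(0),'top z',np.percentile(P[m][:,2],90))
g=cv2.cvtColor(c['frame'],cv2.COLOR_RGB2HSV); gm=m&(g[...,0]>50)&(g[...,0]<85)&(g[...,1]>120); print('green',L[gm].mean(0),gm.sum())
cv2.imwrite('pics/t1.png',cv2.resize(c['frame'][110:200,350:460],None,fx=5,fy=5)[:,:,::-1])
E
python3 jar.py
```

```text
clock: 4.45
tool_pos: [0.4164, -0.2111, 0.2144]
tcp_rot: [0.788, 0.616, -0.003, -0.002]
wrist_force: [-0.3, 0.2, -0.3]
opening: 0.679
finger_force: 0.0
t 4.45 tcp [ 0.4164 -0.2111  0.2144] rack mm -131.4 -33.0 yaxis deg -14.0 F [-0.3  0.2 -0.3] fing 0.0 open mm 58.0
jar ((86.25044250488281, 1.9672622680664062), (105.28433227539062, 47.31904220581055), 89.66818237304688) mean [82.902275  3.126101] top z 0.11628003113803341
green [83.67448036 42.79543741] 159
```

```bash
python3 -m crank '[{"dx":0,"dy":0,"dz":0,"turn":0,"claw":0.062},{"dx":0,"dy":0,"dz":0,"turn":0,"claw":0.062},{"dx":0,"dy":0,"dz":0,"turn":0,"claw":0.062},{"dx":0,"dy":0,"dz":0,"turn":0,"claw":0.062}]' >/dev/null; python3 jar.py
```

```text
jar ((75.20709228515625, 1.8619880676269531), (105.49771118164062, 47.10042953491211), 88.26399230957031) mean [72.21027    2.8810785] top z 0.11499370698145162
green [72.65575212 41.36697152] 162
```

View pics/t1.png

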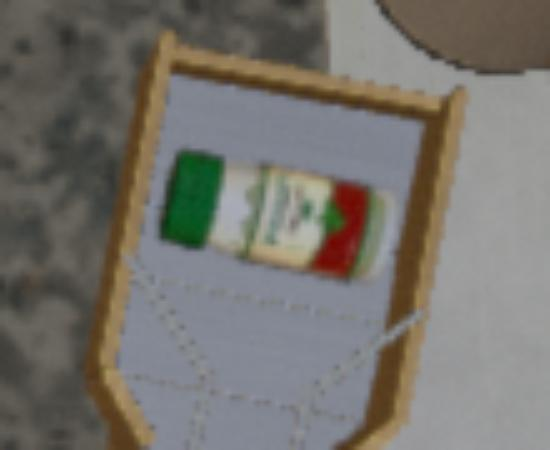

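The jar lies square across the cradle, cap to the left at (190,198), and is still rolling slowly. I'll wait a second.

```bash
python3 -m crank '[{"dx":0,"dy":0,"dz":0,"turn":0,"claw":0.062},{"dx":0,"dy":0,"dz":0,"turn":0,"claw":0.062},{"dx":0,"dy":0,"dz":0,"turn":0,"claw":0.062},{"dx":0,"dy":0,"dz":0,"turn":0,"claw":0.062},{"dx":0,"dy":0,"dz":0,"turn":0,"claw":0.062},{"dx":0,"dy":0,"dz":0,"turn":0,"claw":0.062},{"dx":0,"dy":0,"dz":0,"turn":0,"claw":0.062},{"dx":0,"dy":0,"dz":0,"turn":0,"claw":0.062}]' >/dev/null; python3 jar.py; python3 where.py
```

```text
jar ((74.1663818359375, 1.5554618835449219), (106.3338394165039, 46.01466751098633), 89.49268341064453) mean [71.63757    2.9579234] top z 0.11508661557687108
green [72.2087964  41.34977516] 157
t 5.8 tcp [ 0.4232 -0.2106  0.2153] rack mm -124.9 -31.1 yaxis deg -13.7 F [-0.2 -0.8 -1. ] fing 0.0 open mm 62.4
```

```bash
python3 - <<'E'
from h import *
for n in('top0.npz','scene0.npz'):
    P=np.load(n)['P'].reshape(-1,3); P=P[(P[:,2]>.13)&(P[:,0]>.45)&(P[:,2]<.5)]
    d=np.hypot(P[:,0]-.6235,P[:,1]+.2226); i=d.argsort()[:4000]
    for lo,hi in((.13,.2),(.2,.3),(.3,.5)):
        k=(P[:,2]>lo)&(P[:,2]<hi); print(n,lo,d[k].min().round(3) if k.any() else None, P[k][d[k].argmin()].round(3) if k.any() else '')
E
python3 -m crank '[{"dx":0.044,"dy":-0.003,"dz":0,"turn":0,"claw":0.062},{"dx":0.044,"dy":-0.003,"dz":0,"turn":0,"claw":0.062},{"dx":0.044,"dy":-0.003,"dz":0,"turn":0,"claw":0.062},{"dx":0.044,"dy":-0.003,"dz":0,"turn":0,"claw":0.062},{"dx":0.0245,"dy":0,"dz":-0.015,"turn":0,"claw":0.062},{"dx":0,"dy":0,"dz":0,"turn":0.01,"claw":0.062}]'; python3 where.py
```

```text
top0.npz 0.13 0.083 [ 0.551 -0.181  0.131]
top0.npz 0.2 0.157 [ 0.737 -0.331  0.202]
top0.npz 0.3 0.308 [ 0.637 -0.53   0.329]
scene0.npz 0.13 0.085 [ 0.552 -0.177  0.13 ]
scene0.npz 0.2 0.157 [ 0.744 -0.323  0.202]
scene0.npz 0.3 0.263 [ 0.886 -0.239  0.368]
clock: 6.4
tool_pos: [0.6254, -0.2206, 0.1961]
tcp_rot: [0.782, 0.623, -0.0, -0.002]
wrist_force: [-0.9, 0.1, -0.9]
opening: 0.725
finger_force: 0.0
t 6.4 tcp [ 0.6254 -0.2206  0.1961] rack mm 74.4 4.3 yaxis deg -12.9 F [-0.9  0.1 -0.9] fing 0.0 open mm 61.9
```

```bash
python3 -m crank '[{"dx":-0.001,"dy":-0.001,"dz":-0.04,"turn":0,"claw":0.062},{"dx":0,"dy":0,"dz":-0.04,"turn":0,"claw":0.062},{"dx":0,"dy":0,"dz":-0.025,"turn":0,"claw":0.062},{"dx":0,"dy":0,"dz":-0.012,"turn":0,"claw":0.062},{"dx":0,"dy":0,"dz":-0.003,"turn":0,"claw":0.062}]';python3 where.py; python3 -m crank '[{"dx":0,"dy":0,"dz":0,"turn":0,"claw":0.03},{"dx":0,"dy":0,"dz":0,"turn":0,"claw":0.03},{"dx":0,"dy":0,"dz":0,"turn":0,"claw":0.03},{"dx":0,"dy":0,"dz":0,"turn":0,"claw":0.03}]'; python3 where.py
```

```text
clock: 6.9
tool_pos: [0.6213, -0.2237, 0.0791]
tcp_rot: [0.783, 0.622, -0.001, -0.001]
wrist_force: [-0.2, -0.7, -0.3]
opening: 0.729
finger_force: 0.0
t 6.9 tcp [ 0.6213 -0.2237  0.0791] rack mm 71.1 0.4 yaxis deg -13.1 F [-0.2 -0.7 -0.3] fing 0.0 open mm 62.3
clock: 7.3
tool_pos: [0.624, -0.2239, 0.0823]
tcp_rot: [0.783, 0.622, 0.001, 0.002]
wrist_force: [-0.7, -0.1, 3.2]
opening: 0.497
finger_force: 63.2
t 7.3 tcp [ 0.624  -0.2239  0.0823] rack mm 73.8 0.8 yaxis deg -13.1 F [-0.7 -0.1  3.2] fing 63.2 open mm 42.4
```

```bash
python3 -m crank '[{"dx":0,"dy":0,"dz":0.01,"turn":0,"claw":0.03},{"dx":0,"dy":0,"dz":0.02,"turn":0,"claw":0.03},{"dx":0,"dy":0,"dz":0.03,"turn":0,"claw":0.03},{"dx":0,"dy":0,"dz":0.04,"turn":0,"claw":0.03},{"dx":0,"dy":0,"dz":0.04,"turn":0,"claw":0.03},{"dx":0,"dy":0,"dz":0.02,"turn":0,"claw":0.03},{"dx":0,"dy":0,"dz":0,"turn":0,"claw":0.03}]'; python3 where.py
python3 - <<'E'
from h import *
c=capture('scene'); s=cv2.resize(c['frame'][40:220,250:430],None,fx=3,fy=3,interpolation=cv2.INTER_CUBIC); cv2.imwrite('pics/s4.png',s[:,:,::-1])
E
```

```text
clock: 8.0
tool_pos: [0.6249, -0.2238, 0.2453]
tcp_rot: [0.783, 0.622, 0.003, 0.004]
wrist_force: [1.0, -0.5, -1.0]
opening: 0.501
finger_force: 62.8
t 8.0 tcp [ 0.6249 -0.2238  0.2453] rack mm 74.6 1.1 yaxis deg -13.1 F [ 1.  -0.5 -1. ] fing 62.8 open mm 42.8
```

View pics/s4.png

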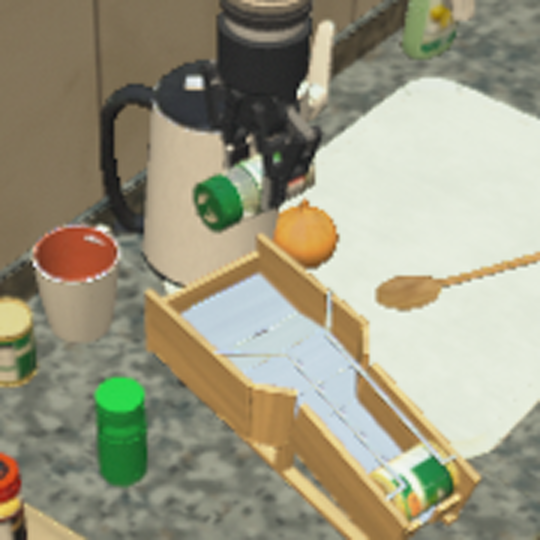

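The jar is held level, cap at crop (218,205), clear of the rack; the tin hasn't moved. Now over to the board's near half.

```bash
python3 -m crank '[{"dx":-0.0175,"dy":0.0374,"dz":0,"turn":0.04,"claw":0.03},{"dx":-0.0175,"dy":0.0374,"dz":0,"turn":0.04,"claw":0.03},{"dx":-0.0175,"dy":0.0374,"dz":0,"turn":0.04,"claw":0.03},{"dx":-0.0175,"dy":0.0374,"dz":0,"turn":0.04,"claw":0.03},{"dx":-0.0175,"dy":0.0374,"dz":0,"turn":0.04,"claw":0.03},{"dx":-0.0175,"dy":0.0374,"dz":0,"turn":0.03,"claw":0.03},{"dx":-0.0175,"dy":0.0374,"dz":0,"turn":0,"claw":0.03},{"dx":-0.0175,"dy":0.0374,"dz":0,"turn":0,"claw":0.03}]'; python3 -m crank '[{"dx":-0.0175,"dy":0.0374,"dz":-0.01,"turn":0,"claw":0.03},{"dx":-0.0175,"dy":0.0374,"dz":-0.02,"turn":0,"claw":0.03},{"dx":0,"dy":0,"dz":-0.045,"turn":0,"claw":0.03},{"dx":0,"dy":0,"dz":-0.045,"turn":0,"claw":0.03},{"dx":0,"dy":0,"dz":-0.045,"turn":0,"claw":0.03},{"dx":0,"dy":0,"dz":-0.02,"turn":0,"claw":0.03},{"dx":0,"dy":0,"dz":0,"turn":0,"claw":0.03}]'; python3 where.py
```

```text
clock: 8.85
tool_pos: [0.4801, 0.0764, 0.2379]
tcp_rot: [0.707, 0.707, -0.002, -0.001]
wrist_force: [0.6, 0.5, -0.8]
opening: 0.506
finger_force: 62.7
clock: 9.55
tool_pos: [0.4422, 0.1483, 0.0504]
tcp_rot: [0.707, 0.708, -0.006, -0.003]
wrist_force: [-0.1, -1.0, -0.9]
opening: 0.504
finger_force: 62.6
t 9.55 tcp [0.4422 0.1483 0.0504] rack mm -186.5 323.1 yaxis deg 0.1 F [-0.1 -1.  -0.9] fing 62.6 open mm 43.0
```

```bash
python3 -m crank '[{"dx":0,"dy":0,"dz":0,"turn":0,"claw":0.03},{"dx":0,"dy":0,"dz":-0.004,"turn":0,"claw":0.03},{"dx":0,"dy":0,"dz":-0.004,"turn":0,"claw":0.03},{"dx":0,"dy":0,"dz":-0.004,"turn":0,"claw":0.03},{"dx":0,"dy":0,"dz":0,"turn":0,"claw":0.03}]'; python3 where.py
```

```text
clock: 10.05
tool_pos: [0.4476, 0.1502, 0.0432]
tcp_rot: [0.707, 0.707, -0.0, 0.0]
wrist_force: [-0.1, 0.0, -1.0]
opening: 0.5
finger_force: 62.7
t 10.05 tcp [0.4476 0.1502 0.0432] rack mm -181.7 326.1 yaxis deg 0.1 F [-0.1  0.  -1. ] fing 62.7 open mm 42.7
```

```bash
python3 -m crank '[{"dx":0,"dy":0,"dz":-0.003,"turn":0,"claw":0.03},{"dx":0,"dy":0,"dz":-0.003,"turn":0,"claw":0.03},{"dx":0,"dy":0,"dz":-0.002,"turn":0,"claw":0.03},{"dx":0,"dy":0,"dz":0,"turn":0,"claw":0.03}]'; python3 where.py
```

```text
clock: 10.45
tool_pos: [0.4474, 0.1503, 0.0349]
tcp_rot: [0.707, 0.708, -0.0, -0.0]
wrist_force: [0.7, 0.7, -1.7]
opening: 0.505
finger_force: 62.7
t 10.45 tcp [0.4474 0.1503 0.0349] rack mm -181.9 326.1 yaxis deg 0.1 F [ 0.7  0.7 -1.7] fing 62.7 open mm 43.1
```

```bash
for i in 1 2; do python3 -m crank '[{"dx":0,"dy":0,"dz":-0.0015,"turn":0,"claw":0.03},{"dx":0,"dy":0,"dz":0,"turn":0,"claw":0.03}]'; python3 where.py; done
```

```text
clock: 10.65
tool_pos: [0.4479, 0.1504, 0.0342]
tcp_rot: [0.707, 0.707, -0.0, 0.0]
wrist_force: [-1.9, -0.8, 1.9]
opening: 0.502
finger_force: 63.2
t 10.65 tcp [0.4479 0.1504 0.0342] rack mm -181.5 326.4 yaxis deg 0.1 F [-1.9 -0.8  1.9] fing 63.2 open mm 42.9
clock: 10.85
tool_pos: [0.4479, 0.1504, 0.0341]
tcp_rot: [0.707, 0.707, -0.0, 0.001]
wrist_force: [-5.0, -2.1, 14.5]
opening: 0.497
finger_force: 64.5
t 10.85 tcp [0.4479 0.1504 0.0341] rack mm -181.4 326.3 yaxis deg 0.1 F [-5.  -2.1 14.5] fing 64.5 open mm 42.4
```

Contact. Release, rise and look.

```bash
python3 -m crank '[{"dx":0,"dy":0,"dz":0.0015,"turn":0,"claw":0.05},{"dx":0,"dy":0,"dz":0,"turn":0,"claw":0.062},{"dx":0,"dy":0,"dz":0,"turn":0,"claw":0.062},{"dx":0,"dy":0,"dz":0,"turn":0,"claw":0.062},{"dx":0,"dy":0,"dz":0.04,"turn":0,"claw":0.062},{"dx":0,"dy":0,"dz":0.04,"turn":0,"claw":0.062},{"dx":0,"dy":0,"dz":0,"turn":0,"claw":0.062},{"dx":0,"dy":0,"dz":0,"turn":0,"claw":0.062}]'; python3 where.py
cat > jb.py <<'E'
from h import *
import sys
for n in('scene','top'):
    c=capture(n); P=cloud(c)
    m=(P[...,2]>.034)&(P[...,2]<.075)&(P[...,0]>.36)&(P[...,0]<.55)&(P[...,1]>.03)&(P[...,1]<.25)
    m=cv2.morphologyEx(m.astype(np.uint8),cv2.MORPH_OPEN,np.ones((3,3)))>0
    q=P[m]; 
    if len(q)<20: continue
    print(n,len(q),[np.round(a,1) for a in cv2.minAreaRect((q[:,:2]*1000).astype(np.float32))],'ztop',np.percentile(q[:,2],95).round(4))
    g=cv2.cvtColor(c['frame'],cv2.COLOR_RGB2HSV); gm=m&(g[...,0]>45)&(g[...,0]<90)&(g[...,1]>120)
    print(' green',P[gm].mean(0).round(3),gm.sum(),'y range',np.percentile(P[gm][:,1],[2,98]).round(3) if gm.any() else '')
    if len(sys.argv)>1 and n=='scene': cv2.imwrite(sys.argv[1],cv2.resize(c['frame'][160:340,180:380],None,fx=3,fy=3,interpolation=cv2.INTER_CUBIC)[:,:,::-1])
E
python3 jb.py pics/b1.png
```

```text
clock: 11.65
tool_pos: [0.4485, 0.1506, 0.1146]
tcp_rot: [0.707, 0.707, 0.001, 0.001]
wrist_force: [1.1, 1.4, -0.7]
opening: 0.728
finger_force: 0.0
t 11.65 tcp [0.4485 0.1506 0.1146] rack mm -180.9 326.6 yaxis deg 0.0 F [ 1.1  1.4 -0.7] fing 0.0 open mm 62.2
scene 715 [array([445.7, 152.2]), array([105.3,  45.5]), np.float64(89.3)] ztop 0.0667
 green [0.441 0.194 0.058] 190 y range [0.182 0.204]
top 449 [array([449.3, 129.9]), array([46.9, 64.9]), np.float64(1.7)] ztop 0.0679
 green [0.448 0.129 0.067] 6 y range [0.126 0.131]
```

View pics/b1.png

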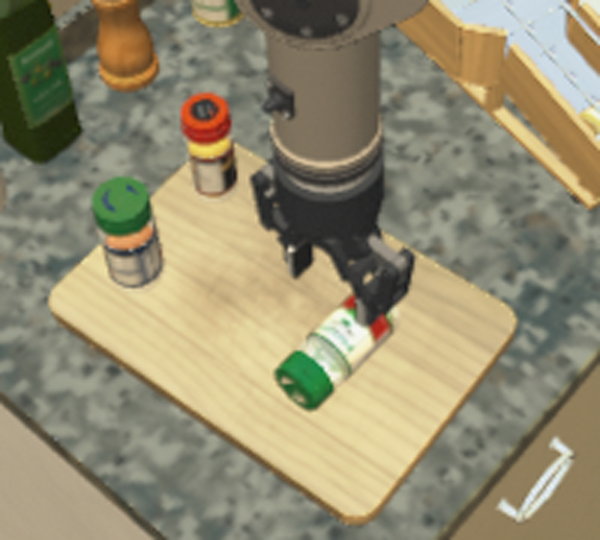

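The jar lies on the board, cap at crop (305,378), released; both other jars are standing. Regrasp at the cap, y ≈ 0.188.

```bash
python3 -m crank '[{"dx":-0.001,"dy":0.038,"dz":0,"turn":0,"claw":0.065},{"dx":0,"dy":0,"dz":-0.03,"turn":0,"claw":0.065},{"dx":0,"dy":0,"dz":-0.03,"turn":0,"claw":0.065},{"dx":0,"dy":0,"dz":-0.02,"turn":0,"claw":0.065},{"dx":0,"dy":0,"dz":-0.006,"turn":0,"claw":0.065},{"dx":0,"dy":0,"dz":0,"turn":0,"claw":0.065},{"dx":0,"dy":0,"dz":0,"turn":0,"claw":0.065}]';python3 where.py; python3 -m crank '[{"dx":0,"dy":0,"dz":0,"turn":0,"claw":0.03},{"dx":0,"dy":0,"dz":0,"turn":0,"claw":0.03},{"dx":0,"dy":0,"dz":0,"turn":0,"claw":0.03},{"dx":0,"dy":0,"dz":0.01,"turn":0,"claw":0.03},{"dx":0,"dy":0,"dz":0.02,"turn":0,"claw":0.03},{"dx":0,"dy":0,"dz":0,"turn":0,"claw":0.03}]'; python3 where.py; python3 jb.py pics/b2.png
```

```text
clock: 12.45
tool_pos: [0.4471, 0.1887, 0.0282]
tcp_rot: [0.707, 0.708, 0.0, 0.0]
wrist_force: [-0.5, -0.4, -0.4]
opening: 0.762
finger_force: 0.0
t 12.45 tcp [0.4471 0.1887 0.0282] rack mm -190.8 363.5 yaxis deg 0.1 F [-0.5 -0.4 -0.4] fing 0.0 open mm 65.1
clock: 13.05
tool_pos: [0.4485, 0.1895, 0.0601]
tcp_rot: [0.707, 0.707, 0.002, 0.001]
wrist_force: [0.1, 0.5, -0.7]
opening: 0.506
finger_force: 61.1
t 13.05 tcp [0.4485 0.1895 0.0601] rack mm -189.6 364.6 yaxis deg 0.1 F [ 0.1  0.5 -0.7] fing 61.1 open mm 43.3
scene 31 [array([445.5, 204. ]), array([23.6,  3.1]), np.float64(0.6)] ztop 0.0725
 green [0.445 0.205 0.069] 5 y range [0.204 0.206]
```

View pics/b2.png

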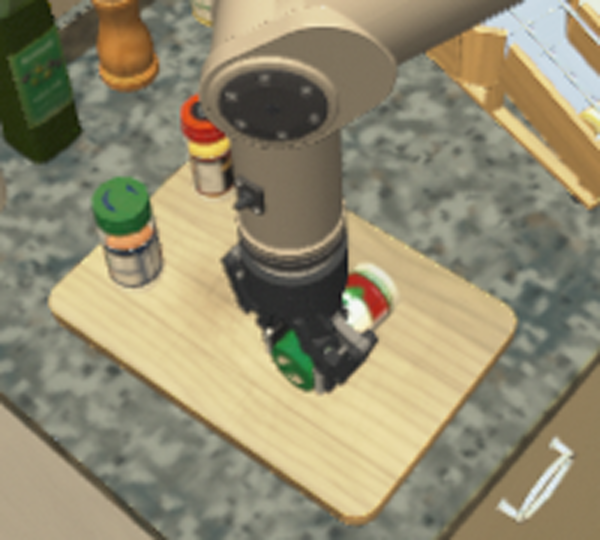

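The jar is gripped at the cap and lifted, but stays level instead of swinging (its base shows raised at crop (370,285)). I'll lower it a little and ease the grip so the base swings down, watching the tilt from depth.

```bash
cat > tilt.py <<'E'
from h import *
from plant import get_obs
t=get_obs()['tool_pos']
for n in('top','scene'):
    c=capture(n); P=cloud(c); g=c['frame'].astype(int)
    m=(abs(P[...,0]-t[0])<.026)&(P[...,1]>t[1]-.11)&(P[...,1]<t[1]-.018)&(P[...,2]>.03)&(P[...,2]<t[2]+.045)
    q=P[m]
    if len(q)<10: print(n,len(q)); continue
    out=[]
    for y in np.arange(t[1]-.105,t[1]-.018,.012):
        k=abs(q[:,1]-y)<.006
        if k.sum()>3: out.append((round(y-t[1],3),round(float(np.percentile(q[k][:,2],90)),3),int(k.sum())))
    print(n,len(q),out)
E
python3 tilt.py
python3 -m crank '[{"dx":0,"dy":0,"dz":-0.013,"turn":0,"claw":0.043},{"dx":0,"dy":0,"dz":0,"turn":0,"claw":0.043},{"dx":0,"dy":0,"dz":0,"turn":0,"claw":0.043}]' >/dev/null; python3 where.py; python3 tilt.py
```

```text
top 622 [(np.float64(-0.093), 0.094, 58), (np.float64(-0.081), 0.095, 94), (np.float64(-0.069), 0.096, 100), (np.float64(-0.057), 0.096, 97), (np.float64(-0.045), 0.096, 104), (np.float64(-0.033), 0.096, 98), (np.float64(-0.021), 0.096, 71)]
scene 313 [(np.float64(-0.093), 0.093, 24), (np.float64(-0.081), 0.093, 78), (np.float64(-0.069), 0.094, 87), (np.float64(-0.057), 0.094, 73), (np.float64(-0.045), 0.094, 51)]
t 13.55 tcp [0.4456 0.188  0.0436] rack mm -192.0 362.5 yaxis deg 0.1 F [ 0.6  0.  -0.9] fing 61.1 open mm 43.3
top 602 [(np.float64(-0.093), 0.079, 55), (np.float64(-0.081), 0.08, 95), (np.float64(-0.069), 0.082, 93), (np.float64(-0.057), 0.082, 96), (np.float64(-0.045), 0.082, 99), (np.float64(-0.033), 0.082, 95), (np.float64(-0.021), 0.081, 69)]
scene 308 [(np.float64(-0.093), 0.079, 17), (np.float64(-0.081), 0.08, 80), (np.float64(-0.069), 0.08, 83), (np.float64(-0.057), 0.082, 77), (np.float64(-0.045), 0.08, 49)]
```

```bash
for i in 1; do python3 -m crank '[{"dx":0,"dy":0,"dz":0,"turn":0,"claw":0.0436},{"dx":0,"dy":0,"dz":0,"turn":0,"claw":0.0436},{"dx":0,"dy":0,"dz":0,"turn":0,"claw":0.0436}]' >/dev/null; python3 where.py; python3 tilt.py|head -1
python3 -m crank '[{"dx":0,"dy":0,"dz":0,"turn":0,"claw":0.0442},{"dx":0,"dy":0,"dz":0,"turn":0,"claw":0.0442},{"dx":0,"dy":0,"dz":0,"turn":0,"claw":0.0442}]' >/dev/null; python3 where.py; python3 tilt.py|head -1; done
```

```text
t 13.95 tcp [0.4469 0.1885 0.045 ] rack mm -190.9 363.2 yaxis deg 0.1 F [-0.8  0.  -2.1] fing 41.7 open mm 43.6
top 587 [(np.float64(-0.093), 0.081, 59), (np.float64(-0.081), 0.082, 92), (np.float64(-0.069), 0.084, 93), (np.float64(-0.057), 0.083, 92), (np.float64(-0.045), 0.084, 96), (np.float64(-0.033), 0.083, 92), (np.float64(-0.021), 0.083, 63)]
t 14.35 tcp [0.4467 0.1884 0.0448] rack mm -191.0 363.1 yaxis deg 0.1 F [-0.2  0.1 -1.1] fing 22.4 open mm 44.3
top 593 [(np.float64(-0.093), 0.08, 56), (np.float64(-0.081), 0.083, 95), (np.float64(-0.069), 0.082, 95), (np.float64(-0.057), 0.083, 94), (np.float64(-0.045), 0.083, 95), (np.float64(-0.033), 0.083, 93), (np.float64(-0.021), 0.083, 65)]
```

Grip force falls about 32 N per mm, so it can be controlled finely. Easing further.

```bash
python3 -m crank '[{"dx":0,"dy":0,"dz":0,"turn":0,"claw":0.0446},{"dx":0,"dy":0,"dz":0,"turn":0,"claw":0.0446},{"dx":0,"dy":0,"dz":0,"turn":0,"claw":0.0446}]' >/dev/null; python3 where.py; python3 tilt.py|head -1
python3 -m crank '[{"dx":0,"dy":0,"dz":0,"turn":0,"claw":0.0448},{"dx":0,"dy":0,"dz":0,"turn":0,"claw":0.0448},{"dx":0,"dy":0,"dz":0,"turn":0,"claw":0.0448}]' >/dev/null; python3 where.py; python3 tilt.py|head -1
```

```text
t 14.75 tcp [0.4467 0.1884 0.0448] rack mm -191.1 363.1 yaxis deg 0.1 F [-0.  -0.7 -1.1] fing 10.7 open mm 44.8
top 592 [(np.float64(-0.093), 0.08, 59), (np.float64(-0.081), 0.082, 92), (np.float64(-0.069), 0.083, 97), (np.float64(-0.057), 0.083, 90), (np.float64(-0.045), 0.083, 93), (np.float64(-0.033), 0.083, 97), (np.float64(-0.021), 0.083, 64)]
t 15.15 tcp [0.4467 0.1884 0.0448] rack mm -191.1 363.2 yaxis deg 0.1 F [-0.4  0.6 -0. ] fing 5.5 open mm 44.7
top 584 [(np.float64(-0.093), 0.065, 43), (np.float64(-0.081), 0.068, 91), (np.float64(-0.069), 0.071, 95), (np.float64(-0.057), 0.073, 97), (np.float64(-0.045), 0.075, 93), (np.float64(-0.033), 0.077, 95), (np.float64(-0.021), 0.078, 70)]
```

```bash
python3 -m crank '[{"dx":0,"dy":-0.002,"dz":0.008,"turn":0,"claw":0.0448},{"dx":0,"dy":-0.002,"dz":0.008,"turn":0,"claw":0.0448},{"dx":0,"dy":-0.003,"dz":0.008,"turn":0,"claw":0.0448},{"dx":0,"dy":0,"dz":0,"turn":0,"claw":0.0448},{"dx":0,"dy":0,"dz":0,"turn":0,"claw":0.0448},{"dx":0,"dy":0,"dz":0,"turn":0,"claw":0.0448}]' >/dev/null; python3 where.py; python3 tilt.py
python3 -m crank '[{"dx":0,"dy":-0.005,"dz":0.008,"turn":0,"claw":0.0448},{"dx":0,"dy":-0.005,"dz":0.008,"turn":0,"claw":0.0448},{"dx":0,"dy":0,"dz":0,"turn":0,"claw":0.0448},{"dx":0,"dy":0,"dz":0,"turn":0,"claw":0.0448},{"dx":0,"dy":0,"dz":0,"turn":0,"claw":0.0448}]' >/dev/null; python3 where.py; python3 tilt.py
```

```text
t 15.85 tcp [0.4472 0.1818 0.0691] rack mm -189.1 356.8 yaxis deg 0.1 F [1.6 0.2 0.6] fing 5.6 open mm 44.8
top 576 [(np.float64(-0.093), 0.063, 7), (np.float64(-0.081), 0.066, 85), (np.float64(-0.069), 0.072, 98), (np.float64(-0.057), 0.079, 106), (np.float64(-0.045), 0.085, 100), (np.float64(-0.033), 0.091, 105), (np.float64(-0.021), 0.094, 75)]
scene 163 [(np.float64(-0.093), 0.058, 5), (np.float64(-0.081), 0.064, 49), (np.float64(-0.069), 0.071, 64), (np.float64(-0.057), 0.078, 42)]
t 16.45 tcp [0.4465 0.1713 0.0847] rack mm -187.5 346.4 yaxis deg 0.0 F [-0.3 -0.2 -1.1] fing 5.6 open mm 44.9
top 556 [(np.float64(-0.081), 0.068, 52), (np.float64(-0.069), 0.076, 96), (np.float64(-0.057), 0.085, 108), (np.float64(-0.045), 0.094, 106), (np.float64(-0.033), 0.101, 113), (np.float64(-0.021), 0.106, 81)]
scene 96 [(np.float64(-0.081), 0.065, 26), (np.float64(-0.069), 0.074, 37), (np.float64(-0.057), 0.081, 25), (np.float64(-0.045), 0.061, 7)]
```

```bash
python3 -m crank '[{"dx":0,"dy":-0.005,"dz":0.006,"turn":0,"claw":0.0449},{"dx":0,"dy":-0.005,"dz":0.006,"turn":0,"claw":0.0449},{"dx":0,"dy":0,"dz":0,"turn":0,"claw":0.0449},{"dx":0,"dy":0,"dz":0,"turn":0,"claw":0.0449},{"dx":0,"dy":0,"dz":0,"turn":0,"claw":0.0449}]' >/dev/null; python3 where.py; python3 tilt.py
```

```text
t 17.05 tcp [0.4473 0.1617 0.0972] rack mm -184.5 337.2 yaxis deg 0.1 F [-0.1  1.1  1.2] fing 3.4 open mm 45.0
top 430 [(np.float64(-0.069), 0.053, 15), (np.float64(-0.057), 0.067, 91), (np.float64(-0.045), 0.083, 115), (np.float64(-0.033), 0.099, 116), (np.float64(-0.021), 0.111, 93)]
scene 67 [(np.float64(-0.057), 0.052, 10), (np.float64(-0.045), 0.059, 18), (np.float64(-0.033), 0.065, 21), (np.float64(-0.021), 0.071, 18)]
```

```bash
python3 -m crank '[{"dx":0,"dy":-0.003,"dz":-0.005,"turn":0,"claw":0.0449},{"dx":0,"dy":-0.006,"dz":0.001,"turn":0,"claw":0.0449},{"dx":0,"dy":-0.006,"dz":0.002,"turn":0,"claw":0.0449},{"dx":0,"dy":-0.006,"dz":0.002,"turn":0,"claw":0.0449},{"dx":0,"dy":0,"dz":0,"turn":0,"claw":0.0449},{"dx":0,"dy":0,"dz":0,"turn":0,"claw":0.0449}]' >/dev/null; python3 where.py; python3 tilt.py
```

```text
t 17.75 tcp [0.4463 0.1393 0.0964] rack mm -180.5 315.1 yaxis deg -0.0 F [ 0.2 -0.  -0.6] fing 3.4 open mm 45.0
top 271 [(np.float64(-0.045), 0.059, 58), (np.float64(-0.033), 0.085, 117), (np.float64(-0.021), 0.104, 96)]
scene 36 [(np.float64(-0.033), 0.054, 14), (np.float64(-0.021), 0.068, 20)]
```

```bash
python3 -m crank '[{"dx":0,"dy":-0.006,"dz":0,"turn":0,"claw":0.0449},{"dx":0,"dy":-0.006,"dz":0,"turn":0,"claw":0.0449},{"dx":0,"dy":-0.006,"dz":0,"turn":0,"claw":0.0449},{"dx":0,"dy":0,"dz":0,"turn":0,"claw":0.0449},{"dx":0,"dy":0,"dz":0,"turn":0,"claw":0.0449}]' >/dev/null; python3 where.py; python3 tilt.py
```

```text
t 18.35 tcp [0.4469 0.1219 0.0969] rack mm -176.0 298.3 yaxis deg 0.0 F [0.3 0.4 1.2] fing 3.8 open mm 44.9
top 128 [(np.float64(-0.033), 0.059, 37), (np.float64(-0.021), 0.091, 91)]
scene 6
```

```bash
python3 -m crank '[{"dx":0,"dy":-0.006,"dz":0.001,"turn":0,"claw":0.0449},{"dx":0,"dy":-0.006,"dz":0,"turn":0,"claw":0.0449},{"dx":0,"dy":-0.004,"dz":-0.001,"turn":0,"claw":0.0449},{"dx":0,"dy":0,"dz":0,"turn":0,"claw":0.0449},{"dx":0,"dy":0,"dz":0,"turn":0,"claw":0.0449}]' >/dev/null; python3 where.py; python3 tilt.py
python3 - <<'E'
from h import *
for n in('top','scene'):
    c=capture(n);P=cloud(c)
    m=(abs(P[...,0]-.447)<.035)&(P[...,1]>.06)&(P[...,1]<.17)&(P[...,2]>.03)&(P[...,2]<.135)
    q=P[m]; print(n,len(q))
    for z in np.arange(.035,.135,.012):
        k=abs(q[:,2]-z)<.006
        if k.sum()>3: print(' ',z.round(3),k.sum(),'x',np.percentile(q[k][:,0],[3,97]).round(3),'y',np.percentile(q[k][:,1],[3,97]).round(3))
E
```

```text
t 18.95 tcp [0.4466 0.1061 0.0967] rack mm -172.8 282.9 yaxis deg 0.0 F [-0.8 -0.4  0.9] fing 3.9 open mm 44.9
top 109 [(np.float64(-0.033), 0.053, 23), (np.float64(-0.021), 0.089, 86)]
scene 6
top 164
  0.035 16 x [0.429 0.468] y [0.075 0.088]
  0.047 27 x [0.429 0.469] y [0.077 0.092]
  0.059 25 x [0.431 0.468] y [0.079 0.091]
  0.071 34 x [0.429 0.47 ] y [0.081 0.097]
  0.083 30 x [0.433 0.468] y [0.084 0.098]
  0.095 25 x [0.436 0.466] y [0.087 0.097]
  0.107 5 x [0.447 0.475] y [0.088 0.097]
scene 569
  0.035 29 x [0.423 0.451] y [0.084 0.122]
  0.047 37 x [0.422 0.454] y [0.093 0.125]
  0.059 39 x [0.422 0.452] y [0.089 0.127]
  0.071 45 x [0.422 0.453] y [0.098 0.129]
  0.083 34 x [0.422 0.452] y [0.108 0.132]
  0.095 34 x [0.418 0.453] y [0.114 0.134]
  0.107 43 x [0.413 0.48 ] y [0.114 0.137]
  0.119 121 x [0.415 0.474] y [0.108 0.138]
  0.131 187 x [0.421 0.471] y [0.103 0.132]
```

Tilt is about 11° from vertical. Pressing down lightly should level the base, because the low corner is now beyond the pivot.

```bash
cat > up.py <<'E'
from h import *
for n in('top','scene'):
    c=capture(n);P=cloud(c)
    m=(abs(P[...,0]-.447)<.035)&(P[...,1]>.06)&(P[...,1]<.17)&(P[...,2]>.03)&(P[...,2]<.135)
    q=P[m]
    for z in(.035,.047,.059,.071,.083):
        k=abs(q[:,2]-z)<.006; k.sum()>3 and print(n,z,k.sum(),'y',np.percentile(q[k][:,1],[3,97]).round(3),'x',np.percentile(q[k][:,0],[3,97]).round(3))
E
python3 -m crank '[{"dx":0,"dy":-0.003,"dz":-0.002,"turn":0,"claw":0.0449},{"dx":0,"dy":-0.002,"dz":-0.002,"turn":0,"claw":0.0449},{"dx":0,"dy":0,"dz":0,"turn":0,"claw":0.0449},{"dx":0,"dy":0,"dz":0,"turn":0,"claw":0.0449}]' >/dev/null; python3 where.py; python3 up.py
```

```text
t 19.55 tcp [0.4478 0.1017 0.0938] rack mm -170.7 278.8 yaxis deg 0.1 F [-1.3 -0.3  6.5] fing 6.1 open mm 45.0
top 0.035 14 y [0.075 0.087] x [0.429 0.466]
top 0.047 22 y [0.076 0.09 ] x [0.428 0.468]
top 0.059 25 y [0.078 0.09 ] x [0.431 0.469]
top 0.071 21 y [0.08  0.091] x [0.434 0.468]
top 0.083 17 y [0.082 0.093] x [0.437 0.469]
scene 0.035 33 y [0.086 0.122] x [0.422 0.452]
scene 0.047 42 y [0.088 0.124] x [0.423 0.453]
scene 0.059 42 y [0.091 0.126] x [0.422 0.454]
scene 0.071 43 y [0.097 0.128] x [0.423 0.453]
scene 0.083 39 y [0.108 0.129] x [0.423 0.455]
```

```bash
python3 -m crank '[{"dx":0,"dy":-0.004,"dz":0,"turn":0,"claw":0.0449},{"dx":0,"dy":-0.004,"dz":-0.001,"turn":0,"claw":0.0449},{"dx":0,"dy":-0.004,"dz":0,"turn":0,"claw":0.0449},{"dx":0,"dy":0,"dz":0,"turn":0,"claw":0.0449},{"dx":0,"dy":0,"dz":0,"turn":0,"claw":0.0449}]' >/dev/null; python3 where.py; python3 up.py
```

```text
t 20.15 tcp [0.4466 0.0889 0.0916] rack mm -169.0 266.1 yaxis deg 0.0 F [ 0.1 -1.2  1.6] fing 3.8 open mm 45.2
top 0.047 11 y [0.073 0.081] x [0.442 0.465]
scene 0.035 37 y [0.091 0.12 ] x [0.423 0.454]
scene 0.047 49 y [0.092 0.12 ] x [0.423 0.458]
scene 0.059 48 y [0.089 0.12 ] x [0.422 0.456]
scene 0.071 50 y [0.091 0.12 ] x [0.423 0.455]
scene 0.083 52 y [0.1   0.121] x [0.423 0.457]
```

Now vertical: the edge stays at y = 0.120 all the way up. Release and retreat.

```bash
python3 -m crank '[{"dx":0,"dy":0,"dz":0,"turn":0,"claw":0.047},{"dx":0,"dy":0,"dz":0,"turn":0,"claw":0.052},{"dx":0,"dy":0,"dz":0,"turn":0,"claw":0.065},{"dx":0,"dy":0,"dz":0,"turn":0,"claw":0.075},{"dx":0,"dy":0,"dz":0,"turn":0,"claw":0.075}]' >/dev/null; python3 where.py; python3 up.py; python3 -m crank '[{"dx":0,"dy":0,"dz":0.015,"turn":0,"claw":0.075},{"dx":0,"dy":0,"dz":0.03,"turn":0,"claw":0.075},{"dx":0,"dy":0,"dz":0.04,"turn":0,"claw":0.075},{"dx":0,"dy":-0.04,"dz":0.03,"turn":0,"claw":0.075},{"dx":0,"dy":-0.04,"dz":0,"turn":0,"claw":0.075},{"dx":0,"dy":-0.04,"dz":0,"turn":0,"claw":0.075},{"dx":0,"dy":-0.04,"dz":0,"turn":0,"claw":0.075},{"dx":0,"dy":0,"dz":0,"turn":0,"claw":0.075}]' >/dev/null; python3 where.py; python3 up.py
python3 - <<'E'
from h import *
c=capture('top');P=cloud(c)
for nm,(x,y) in dict(a=(.636,.195),b=(.651,.087),jar=(.447,.098)).items():
    m=(np.hypot(P[...,0]-x,P[...,1]-y)<.04)&(P[...,2]>.115)&(P[...,2]<.14); q=P[m]; print(nm,len(q),q.mean(0).round(3),np.percentile(q,97,axis=0).round(3)-np.percentile(q,3,axis=0).round(3))
O=np.array([.5519,-.2082]);X=np.array([.9748,-.2232]);Y=np.array([.2232,.9748])
L=(P[...,:2]-O)@X;M=(P[...,:2]-O)@Y
m=(abs(M)<.018)&(L<-.08)&(L>-.17)&(P[...,2]>.075);print('tin x',np.percentile(L[m],[3,50,97]).round(3))
E
```

```text
t 20.75 tcp [0.4466 0.0895 0.0918] rack mm -169.0 266.7 yaxis deg 0.1 F [-0.6 -0.3 -0.6] fing 0.0 open mm 75.5
top 0.035 4 y [0.072 0.075] x [0.446 0.458]
top 0.047 7 y [0.074 0.081] x [0.439 0.466]
top 0.059 9 y [0.072 0.081] x [0.445 0.466]
scene 0.035 41 y [0.09  0.119] x [0.423 0.457]
scene 0.047 50 y [0.092 0.119] x [0.422 0.459]
scene 0.059 53 y [0.086 0.119] x [0.423 0.458]
scene 0.071 48 y [0.089 0.119] x [0.423 0.459]
scene 0.083 60 y [0.083 0.119] x [0.423 0.456]
t 21.65 tcp [ 0.4461 -0.0782  0.2066] rack mm -132.2 103.1 yaxis deg -0.6 F [ 0.6 -0.5  0. ] fing 0.0 open mm 74.9
top 0.035 4 y [0.072 0.096] x [0.434 0.47 ]
top 0.047 10 y [0.073 0.091] x [0.433 0.471]
top 0.059 11 y [0.072 0.085] x [0.439 0.469]
top 0.071 10 y [0.073 0.085] x [0.433 0.469]
top 0.083 18 y [0.072 0.089] x [0.429 0.47 ]
scene 0.035 48 y [0.089 0.119] x [0.423 0.456]
scene 0.047 44 y [0.091 0.119] x [0.423 0.459]
scene 0.059 52 y [0.089 0.119] x [0.423 0.457]
scene 0.071 51 y [0.09  0.119] x [0.423 0.457]
scene 0.083 59 y [0.083 0.119] x [0.423 0.457]
a 316 [0.637 0.197 0.127] [0.04  0.04  0.009]
b 252 [0.652 0.088 0.126] [0.036 0.034 0.011]
jar 309 [0.448 0.095 0.127] [0.038 0.039 0.007]Traceback (most recent call last):
  File "<stdin>", line 7, in <module>
    return _quantile_unchecked(
        a, q, axis, out, overwrite_input, method, keepdims, weights)
    return _ureduce(a,
                    func=_quantile_ureduce_func,
    ...<5 lines>...
                    overwrite_input=overwrite_input,
                    method=method)
    r = func(a, **kwargs)
    result = _quantile(arr,
                       quantiles=q,
    ...<2 lines>...
                       out=out,
                       weights=wgt)
    slices_having_nans = np.isnan(arr[-1, ...])
                                  ~~~^^^^^^^^^
IndexError: index -1 is out of bounds for axis 0 with size 0
```

The jar stands at (0.448, 0.096) with its top at 127 mm, and both neighbours are in place. The arm hides the tin from this view, but nothing went near it.

```bash
python3 -c "
from plant import sign_off; print(sign_off())"
```

```text
the job is handed in; nothing more can be done
None
```

The job is handed in: the jar stands upright, cap up, released on the board, after the cradle and lay-down steps were done in order. The other two jars are in their places. I couldn't see the tin in the last view, but the fingers stayed over 5 cm from it and it was in place when last seen (8 s of 21.7 s).

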